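# Clip the travel stop onto the sharpener's support bar

### The job

The gouge in the sharpener's holder must not run off the disc, so fit the small grey clip-on stop to the support bar. Press it down over the sprung bar, finger tab upwards, between the holder and the bar's free end, without forcing the bar right down to the end of its spring travel; ease off as soon as you feel it snap home instead of leaning on it, then slide it along until it touches the holder, without shifting the holder, and let go. Leave the carved birds and the strop where they are.

Things in the scene. Friction and masses are not known exactly. Their poses are not given: they have to be found in the camera images.
- stop_mid (a point): centre, half-way up, of the loose grey plastic clip-on stop: a split collar (C, gap down) with a finger tab on top; 54 mm tall, z up, standing on the bench on its two flared lips. Along its own y (bore axis) 22 mm wide, along x 23 mm at the feet. The tab, for grasping, is 12 mm thick (x), 22 mm wide (y) and reaches from 0 to 27 mm above this point. About 58 g
- stop_bore (a point): centre of the stop's 14 mm bore, on its axis (own y), 13 mm below stop_mid, 14 mm above the lips' feet. The gap below is 10 mm: the springy jaws must spread over the bar, which takes very roughly 11 to 15 N, then give way suddenly (the push drops); home, the bore's closed top, 7 mm above this point, bears on the bar. Either way round fits; then it drags along the bar with up to 3 N
- bar_end (a point): centre of the free end of the sharpener's support bar, on its axis: plain round steel, 14 mm diameter, level, about 140 mm above the bench, on the robot's side of the machine. Own y points along the bar from this end towards holder and legs, x across towards the disc, z up. From this end to holder_face (at least 100 mm) the bar is bare and clear all round
- bar (a joint): how far the support bar, level on its two sprung legs (280 and 335 mm from the free end), is pressed down (m): 0 at rest; it gives way well before a clip snaps on, springs back when let go, and reaches the solid end of its travel at 20 mm, under a push of 18 N
- holder_face (a point): centre, on the bar's axis, of the holder's flat end face (aluminium sleeve, 26 mm diameter, round the bar) that looks to the free end; axes as bar_end. The clamp block starts 18 mm behind it, screws up to 45 mm above the bar's axis; it carries a gouge, edge clear above the disc, wooden handle to the robot, up to 60 mm above the axis. Friction holds it: along the bar it shifts only if pushed with over 9 N
- holder: the holder as a whole, with the gouge; origin on the bar's axis 34 mm behind holder_face, axes as bar_end
- sharpener: flat-disc tool sharpener, fixed to the bench: grey housing 250 x 270 mm, disc top 114 mm above the bench. Origin on the bench, 125 mm beyond the bar; axes as bar_end
- stop: the clip-on stop as a whole; origin at its underside, between the lips' feet
- pigeon_mid (a point): bystander: carved wooden pigeon, 99 mm tall, 58 mm across; point on its axis 40 mm above the bench
- owl_mid (a point): bystander: carved wooden owl, 81 mm tall, 54 mm across; point on its axis 40 mm above the bench
- strop: bystander: leather-faced wooden strop block lying on the bench, 60 x 160 x 19 mm, long along its y; origin under its centre
Things that resemble listed ones, but are neither listed nor needed, are in the scene too. Of the things that look like the stop, take the one that is farthest from the robot's base at the start.

How it is judged:
By the outcome, as a careful person would: the job done as asked, in the order asked, and still so for the second after the job is handed in, with the robot touching nothing.
It also fails if it takes over 67 s, if anything falls off the work surface, if the arm or the gripper's body presses on something with over 40 N, if the wrist force passes 120 N, or if a joint passes its speed limit or range.

### The arm

A 6-joint arm with a two-finger parallel gripper is mounted at the origin on the work surface. World frame = base frame: x ahead of the robot, y to its left, z up, the work surface at z = 0. Lengths are in mm, angles in degrees, forces in N, time in s.
With the tool pointing down it reaches from about 350 to 850 mm from the base axis. Payload 8.1 kg.
Tool frame: the origin (TCP) lies between the finger pads; the fingertips stand 17 mm ahead of it and the grasp point (between the pads) lies 2 mm behind it; z points along the fingers, y is the line along which they close (so a half turn about z gives the same grasp; the last joint's range is limited). The gripper opens to 85 mm and grips with 20 to 120 N. Pads are 22 mm wide; open, the fingers measure 114 mm over their backs; the gripper's body (76 mm by 85 mm) begins 54 mm behind the grasp point. The pads swing forward as they close: fully open they stand 13 mm farther back than shut.
Start: joints at [60.138, 7.471, 85.268, -0, 87.261, -4.893], TCP at [253.261, 543.934, 248.292] pointing down, gripper open.
Joint ranges: [-169.43, 169.43], [-51.17, 129.36], [1.28, 143.12], [-76.62, 256.62], [0, 156.53], [-152.29, 152.29]. Speed limits (degrees/s): [136.94, 136.94, 159.86, 180, 180, 180].

### API

Orientations are given as [roll, pitch, yaw] about the fixed x, y, z axes, in that order (R = Rz(yaw) Ry(pitch) Rx(roll)).
In Python, from bench import sense, snapshot, hand_in, trace, place_of gives the robot as it stands.
- The arm moves only by the shell command python3 -m handwheel 'ROWS' [FORCE]. ROWS is JSON, a list of rows, each a list of 7 numbers: the opening, from -1 (shut) to 1 (fully open), then the shift along the tool's x, y, z in cm, then the turn, a rotation vector about the tool's x, y, z in rad. A call has 1 to 12 rows; each row shifts and turns the commanded pose from where the row before left it, along the tool's axes as they then stand; what a row does not reach is not made up. A row lasts 1/12 s, in which the tool goes at most 41.7 mm and 7.16 degrees, less where a joint would pass 70% of its speed; a pose out of reach is approached as far as the arm can. A call with a gripper value outside its range is refused whole. The fingers move at their own pace and stop on an object; FORCE is the grip in N (left out, the last holds). Time passes only in rows, so rows that do not move let the fingers close. It gives the time, the measured TCP pose, the force, the opening and the grip force at its end, in the units of the state.
- sense(): the state, without advancing time (a new reading comes with each control period).
- snapshot(name): name is "scene" or "top" or "wrist"; returns a dict with "image" (420x560x3 uint8, red, green, blue), "intrinsics" (3x3 intrinsics, pixels), "k1" (the pictures are not rectified: a ray, as slopes to the right and down, at radius r is drawn at 1 + k1 r^2 times it, then the intrinsics apply), "R" (3x3) and "t" (3): a world point X has camera coordinates R X + t. Camera axes: x right, y down, z forward; pixel columns grow to the right and rows downward; lengths in mm; the calibration is good to about 2 mm. A picture is of the moment at which its call begins. There is no depth.
- hand_in(): hands the job in; it is judged then, once.
Trained networks look in a picture, given as the dict that the camera call returned (one of the last four; its "shot" number tells which), for a name from the list of things; names that differ only in an ending like _2 or _b are one class to them, and where a whole thing is asked for, a point or a joint stands for the part that bears it (a point fixed in the world has none). Each returns a list of dicts, best first, with "conf" (0 to 1); they miss things now and then, are a little off and sometimes report something else, mostly with a low value. They report only what shows in the picture. A call takes as long as a camera call. They do not tell look-alikes from the thing itself.
- trace(picture, query): "pixels" (420x560 bool, what is visible of it).
- place_of(picture, query): "location" ([x, y, z] in mm, in world coordinates, good to about 4 mm: a listed point, or the origin of a listed thing).
The state is a dict: "time": time; "joint_pos": joint angles; "qd": joint speeds; "joint_efforts": joint torques, N m; "tool_pos": TCP position; "tcp_rot": TCP orientation; "ft_force": force on the tool from outside, world axes, zero at the start; "wrist_torque": the same for the moment, N m; "finger_gap": finger opening in mm; "grip_force": force on a finger pad.
Only numpy, scipy, OpenCV 4.12 (cv2) and the standard library are available. Lean on these libraries where they do the work, as an engineer would, in place of code of your own. Each camera call takes 0.05 s, during which the arm holds its last target. There are 200 camera calls.

## Working session

There is one attempt and no reset: what is moved stays moved. The work goes in short steps, Python scripts to look and compute and a shell command to move; the robot and the scene stay as the last step left them, time stands still between calls to the robot, and variables do not carry over. Pictures are saved under pics/ and viewed, at most 10 in all, crops included, and the job is handed in when it is done.

```bash
mkdir -p pics; ls; cat > h.py <<'E'
import numpy as np, cv2
from bench import sense, snapshot, hand_in, trace, place_of
from scipy.spatial.transform import Rotation as Ro
def save(s,n,crop=None,z=1):
    im=s["image"][:,:,::-1]
    if crop: a,b,c,d=crop; im=im[b:d,a:c]
    cv2.imwrite("pics/"+n,cv2.resize(im,None,fx=z,fy=z,interpolation=cv2.INTER_CUBIC))
def proj(s,X):
    c=np.array(s["R"])@np.array(X,float)+np.array(s["t"]).ravel(); p=c[:2]/c[2]; p=p*(1+s["k1"]*(p@p)); K=np.array(s["intrinsics"])
    return K[:2,:2]@p+K[:2,2]
def ray(s,uv):
    K=np.array(s["intrinsics"]); d=np.linalg.solve(K[:2,:2],np.array(uv,float)-K[:2,2]); p=d.copy()
    for _ in range(20): p=d/(1+s["k1"]*(p@p))
    R=np.array(s["R"]); t=np.array(s["t"]).ravel()
    return -R.T@t, R.T@np.array([p[0],p[1],1])
def atz(s,uv,z):
    o,d=ray(s,uv); return o+d*(z-o[2])/d[2]
E
python3 - <<'E'
from h import *
st=sense(); print({k:np.round(v,2).tolist() for k,v in st.items()})
for n in("scene","top"):
    s=snapshot(n); save(s,n+"1.png",z=1.4)
    for q in("stop_mid","stop_bore","bar_end","holder_face","holder","sharpener","pigeon_mid","owl_mid","strop"):
        for r in place_of(s,q)[:4]: print(n,q,round(r["conf"],2),np.round(r["location"]),np.round(proj(s,r["location"])))
E
```

```text
pics
{'time': 0.0, 'joint_pos': [60.14, 7.52, 85.33, -0.0, 87.26, -4.89], 'qd': [0.03, -0.05, -0.12, -0.09, 0.04, -0.01], 'joint_efforts': [0.0, -56.94, -50.05, -0.0, 0.01, -0.0], 'tool_pos': [253.0, 543.47, 247.23], 'tcp_rot': [-179.89, -0.01, 155.03], 'ft_force': [-0.57, 0.08, 0.26], 'wrist_torque': [-0.03, -0.01, 0.01], 'grip_force': 0.0, 'finger_gap': 85.7}
scene stop_mid 0.67 [ 526. -339.   -2.] [201. 303.]
scene stop_mid 0.65 [ 524. -341.   29.] [199. 293.]
scene stop_mid 0.64 [ 454. -278.   27.] [194. 265.]
scene stop_mid 0.56 [ 402. -356.   24.] [153. 276.]
scene stop_bore 0.54 [ 399. -358.   14.] [153. 279.]
scene stop_bore 0.53 [ 502. -199.   13.] [231. 259.]
scene stop_bore 0.5 [ 451. -282.   14.] [192. 270.]
scene stop_bore 0.47 [ 522. -345.   15.] [197. 299.]
scene bar_end 0.64 [ 574. -165.  140.] [264. 219.]
scene holder_face 0.71 [561. -20. 139.] [294. 188.]
scene holder 0.96 [555.  18. 143.] [300. 179.]
scene holder 0.44 [ 576. -165.  140.] [265. 220.]
scene sharpener 0.89 [683.  39.   2.] [344. 237.]
scene pigeon_mid 0.83 [411. -21.  41.] [245. 201.]
scene owl_mid 0.
[... 168 characters left out ...]
] [384. 256.]
top stop_mid 0.59 [ 397. -352.   26.] [420. 278.]
top stop_mid 0.45 [ 506. -200.   29.] [346. 229.]
top stop_mid 0.44 [ 519. -344.   30.] [415. 221.]
top stop_bore 0.66 [ 404. -350.   14.] [417. 275.]
top stop_bore 0.59 [ 523. -341.   10.] [411. 219.]
top stop_bore 0.51 [ 445. -280.   16.] [384. 256.]
top stop_bore 0.42 [ 507. -200.   11.] [345. 228.]
top bar_end 0.83 [ 571. -160.  142.] [330. 194.]
top holder_face 0.71 [560. -13. 139.] [253. 202.]
top holder 0.71 [558.  19. 138.] [236. 204.]
top sharpener 0.86 [680.  36.   0.] [233. 152.]
top pigeon_mid 0.7 [409. -19.  42.] [261. 278.]
top owl_mid 0.82 [382. 229.  40.] [143. 293.]
top strop 0.83 [ 674. -321.   -2.] [397. 150.]
```

View pics/scene1.png

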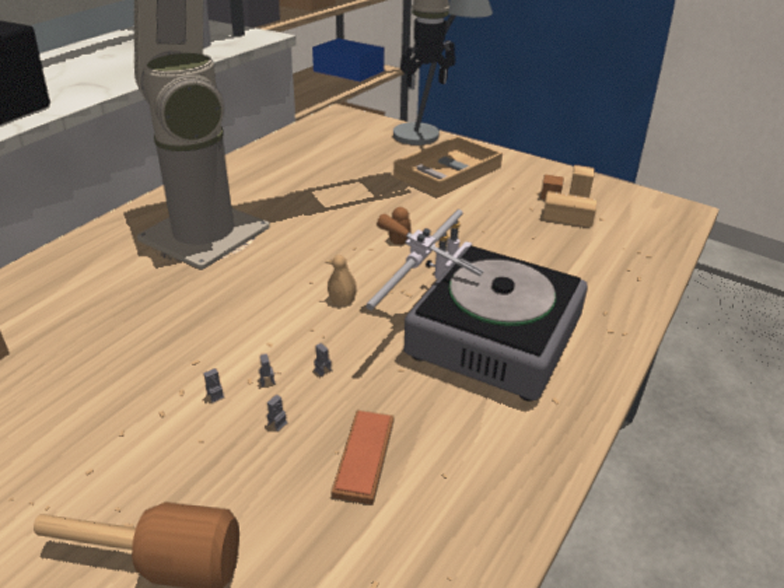

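View pics/top1.png

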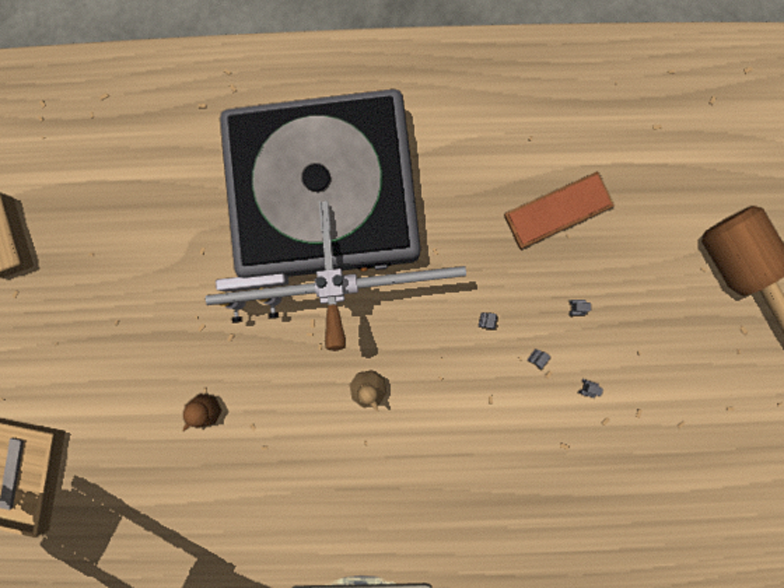

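Bench view: four stop look-alikes. In top.png full-res pixels they are about (346,229), (384,256), (420,278) and (415,220); in the scene picture about (231,259), (194,265), (153,276) and (199,293). Base distances are about 544, 528, 534 and 623 mm, so the one at (521,-342), top pixel (415,220), is farthest and is the one to take. I'll confirm it in an enlarged crop.

```bash
python3 - <<'E'
from h import *
s=snapshot("scene"); save(s,"crop1.png",(135,235,255,325),6)
for r in trace(s,"stop_mid")[:5]:
    ys,xs=np.nonzero(r["pixels"]); print(round(r["conf"],2),xs.min(),xs.max(),ys.min(),ys.max(),len(xs))
E
```

```text
0.8 145 159 263 286 227
0.65 225 237 246 269 209
0.54 185 195 252 271 152
0.52 191 204 281 307 273
```

View pics/crop1.png

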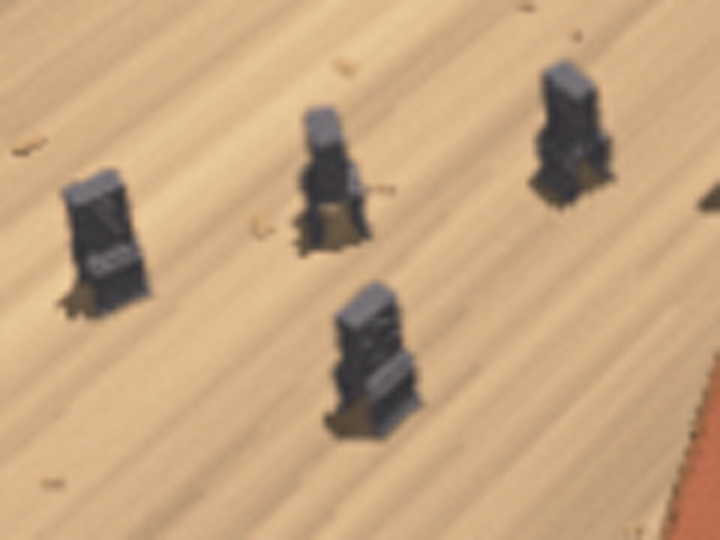

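The crop shows four identical grey stops, tabs up, at crop (100,240), (330,180), (570,130) and (375,360). The target is the last, scene pixel (197,295), which is farthest from the base. Moving above it.

```bash
python3 -m handwheel '[[1,-2.57,-2.87,0,0,0,0],[1,-2.57,-2.87,0,0,0,0],[1,-2.57,-2.87,0,0,0,0],[1,-2.57,-2.87,0,0,0,0],[1,-2.57,-2.87,0,0,0,0],[1,-2.57,-2.87,0,0,0,0],[1,-2.57,-2.87,0,0,0,0],[1,-2.57,-2.87,0,0,0,0],[1,-2.57,-2.87,0,0,0,0],[1,-2.57,-2.87,0,0,0,0],[1,-2.57,-2.87,0,0,0,0],[1,-2.57,-2.87,0,0,0,0]]' >/dev/null
python3 -m handwheel '[[1,-2.57,-2.87,0,0,0,0],[1,-2.57,-2.87,0,0,0,0],[1,-2.57,-2.87,0,0,0,0],[1,-2.57,-2.87,0,0,0,0],[1,-2.57,-2.87,0,0,0,0],[1,-2.57,-2.87,0,0,0,0],[1,-2.57,-2.87,0,0,0,0],[1,-2.57,-2.87,0,0,0,0],[1,-2.57,-2.87,0,0,0,0],[1,-2.57,-2.87,0,0,0,0],[1,-2.57,-2.87,0,0,0,0],[1,-2.57,-2.87,0,0,0,0]]'
python3 - <<'E'
from h import *
print(sense()["tool_pos"],sense()["tcp_rot"],sense()["joint_pos"])
s=snapshot("wrist"); save(s,"w1.png")
C=-np.array(s["R"]).T@np.array(s["t"]).ravel(); print("cam",C,np.array(s["R"])[2])
for q in("stop_mid","stop_bore"):
    for r in place_of(s,q)[:4]: print(q,round(r["conf"],2),np.round(r["location"]),np.round(proj(s,r["location"])))
E
```

```text
time: 3.1
tool_pos: [521.9, -342.9, 248.2]
tcp_rot: [180.0, 0.0, 155.0]
ft_force: [0.4, 0.2, -0.2]
finger_gap: 85.3
grip_force: 0.0
[ 521.85662815 -342.87790873  248.17365048] [1.79998719e+02 8.80967317e-03 1.55016653e+02] [-3.80114243e+01  1.12242076e+01  8.11181847e+01  3.23623844e-03
  8.76493135e+01 -1.03028210e+02]
cam [ 444.74804822 -307.6262698   372.91764217] [ 0.29430257 -0.13761456 -0.94575273]
stop_mid 0.97 [ 396. -356.   23.] [218.  78.]
stop_mid 0.61 [ 447. -277.   23.] [308.  91.]
stop_mid 0.58 [ 508. -203.   30.] [397. 116.]
stop_mid 0.56 [ 520. -339.   29.] [283. 180.]
stop_bore 0.92 [ 448. -272.   10.] [312.  91.]
stop_bore 0.91 [ 519. -346.   11.] [277. 177.]
stop_bore 0.57 [ 398. -352.   13.] [224.  78.]
```

View pics/w1.png

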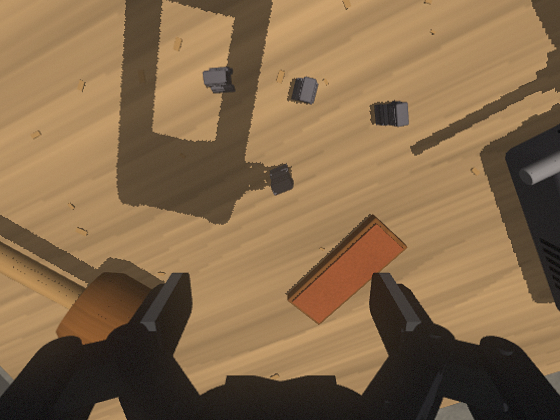

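The wrist picture shows the target at (281,180), in the gripper's shadow. A brightened crop should give its turn.

```bash
python3 - <<'E'
from h import *
s=snapshot("wrist"); s=dict(s)
r=trace(s,"stop_mid")
for k in r:
    ys,xs=np.nonzero(k["pixels"]); print(round(k["conf"],2),xs.min(),xs.max(),ys.min(),ys.max())
im=np.clip(255*(s["image"]/255.)**0.5*1.1,0,255).astype(np.uint8)
s["image"]=im; save(s,"w2.png",(256,155,306,205),12)
for a in (0,30,60,90,120,150):
    c=np.array([520,-341,54]);v=np.array([np.cos(np.radians(a)),np.sin(np.radians(a)),0])*10
    p,q=proj(s,c-v),proj(s,c+v); print(a,np.round(p,1),np.round((q-p),1))
E
```

```text
0.84 292 318 78 104
0.71 270 293 166 195
0.66 203 234 68 94
0.58 375 408 102 127
0 [278.3 178.6] [ 8.1 16.9]
30 [274.4 181.8] [15.7 10.7]
60 [272.8 186.3] [19.1  1.6]
90 [273.7 191.1] [17.4 -7.9]
120 [276.9 194.7] [ 11.  -15.3]
150 [281.5 196.3] [  1.7 -18.6]
```

View pics/w2.png

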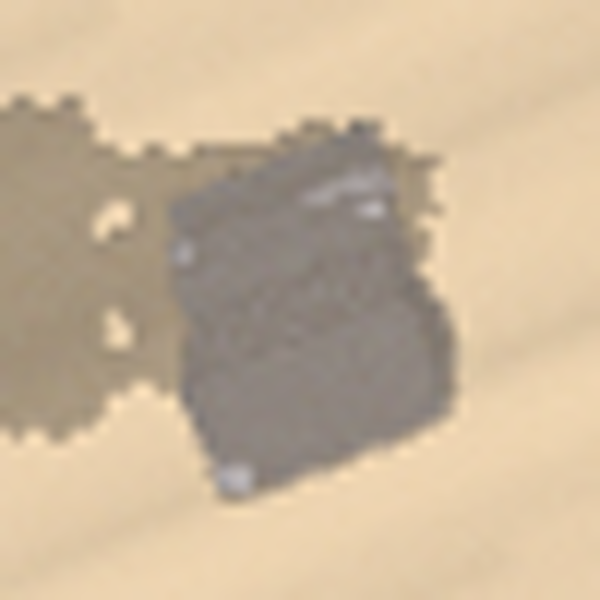

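```bash
python3 -m handwheel '[[1,0,0,0,0,0,0.1196],[1,0,0,0,0,0,0.1196],[1,0,0,0,0,0,0.1196],[1,0,0,0.8,0,0,0.1196],[1,0,0,0.8,0,0,0.1196],[1,0,0,0.8,0,0,0.1196],[1,0,0,0.8,0,0,0.1196],[1,0,0,0.8,0,0,0.1196],[1,0,0,0.8,0,0,0.1196],[1,0,0,0.8,0,0,0.1196],[1,0,0,0.8,0,0,0],[1,0,0,0.8,0,0,0]]'
python3 - <<'E'
from h import *
s=dict(snapshot("wrist"))
print(sense()["tool_pos"],sense()["tcp_rot"])
r=[k for k in trace(s,"stop_mid")]
for k in r:
    ys,xs=np.nonzero(k["pixels"]); print(round(k["conf"],2),xs.min(),xs.max(),ys.min(),ys.max())
for q in("stop_mid","stop_bore","bar_end","holder_face"):
    for r in place_of(s,q)[:4]: print(q,round(r["conf"],2),np.round(r["location"],1),np.round(proj(s,r["location"])))
u,v=proj(s,(521,-342,35)).astype(int); print(u,v)
s["image"]=np.clip(255*(s["image"]/255.)**0.5*1.1,0,255).astype(np.uint8)
save(s,"w3.png",(u-40,v-40,u+40,v+40),7.5)
for p in((521,-342,54),(521,-332,54),(531,-342,54)): print(proj(s,p)-(u-40,v-40))
E
```

```text
time: 4.35
tool_pos: [522.0, -339.7, 176.8]
tcp_rot: [179.9, 0.0, 86.8]
ft_force: [-0.1, 0.2, 0.2]
finger_gap: 85.4
grip_force: 0.0
[ 521.17215314 -339.37390217  174.47794299] [-1.79932255e+02 -5.61703025e-02  8.68186752e+01]
0.94 164 211 117 152
0.94 231 267 15 57
0.61 268 293 183 222
stop_mid 0.83 [ 521.3 -342.4   30.2] [281. 203.]
stop_mid 0.83 [ 400.7 -357.7   24.1] [155. 223.]
stop_mid 0.78 [ 505.4 -202.5   28.9] [250.  29.]
stop_mid 0.56 [ 446.2 -279.7   24.1] [190. 136.]
stop_bore 0.95 [ 398.8 -351.8   14.6] [155. 214.]
stop_bore 0.76 [ 502.7 -205.7   14.8] [249.  38.]
stop_bore 0.6 [ 446.5 -273.3   12. ] [193. 128.]
stop_bore 0.58 [ 520.8 -342.8   10.8] [280. 197.]
280 204
[40.64278555 47.15785453]
[39.96694556 35.70928236]
[52.62086532 46.52043766]
```

View pics/w3.png

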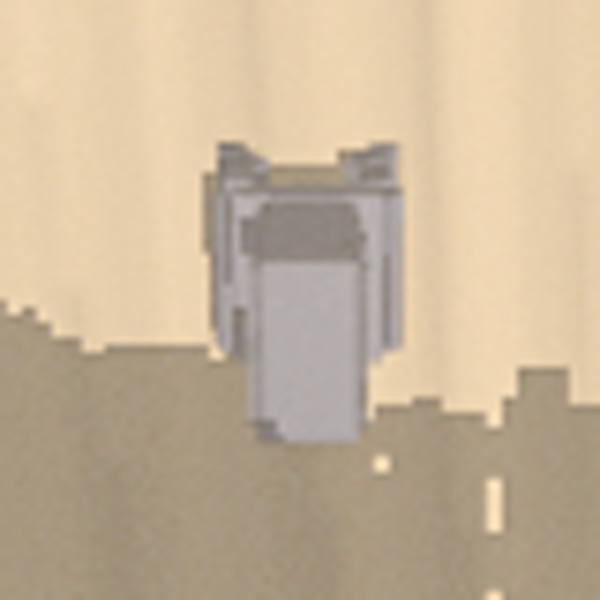

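The tab is lined up with the tool within a degree, its top centred near crop (311,351), which is about (521.7,-341.7). The size fits 12 x 22 mm. Descending and grasping.

```bash
python3 -m handwheel '[[1,-0.2,0,3,0,0,0],[1,0,0,3,0,0,0],[1,0,0,3,0,0,0],[1,0,0,2,0,0,0],[1,0,0,1.2,0,0,0],[1,0,0,0.8,0,0,0],[1,0,0,0,0,0,0],[-1,0,0,0,0,0,0],[-1,0,0,0,0,0,0],[-1,0,0,0,0,0,0],[-1,0,0,0,0,0,0],[-1,0,0,0,0,0,0]]' 40
python3 -m handwheel '[[-1,0,0,0,0,0,0],[-1,0,0,0,0,0,0],[-1,0,0,0,0,0,0],[-1,0,0,0,0,0,0]]' 40
```

```text
time: 5.65
tool_pos: [522.1, -343.3, 47.4]
tcp_rot: [179.9, 0.1, 86.5]
ft_force: [0.7, 0.3, -0.0]
finger_gap: 25.5
grip_force: 0.0
time: 5.98
tool_pos: [521.8, -343.1, 46.9]
tcp_rot: [180.0, 0.0, 86.5]
ft_force: [-1.6, -0.0, 5.7]
finger_gap: 11.3
grip_force: 41.9
```

```bash
python3 -m handwheel '[[-1,0,0,-1,0,0,0],[-1,0,0,-3,0,0,0],[-1,0,0,-4,0,0,0],[-1,0,0,-4,0,0,0],[-1,0,0,-4,0,0,0],[-1,0,0,-4,0,0,0],[-1,0,0,0,0,0,0]]'
python3 - <<'E'
from h import *
for n in("top","scene"):
    s=snapshot(n)
    for q in("bar_end","holder_face"):
        for r in place_of(s,q)[:1]: print(n,q,round(r["conf"],2),np.round(r["location"],1))
    for q in("bar",):
        for r in trace(s,q)[:2]:
            m=r["pixels"]; ys,xs=np.nonzero(m); print(n,q,round(r["conf"],2),len(xs),xs.min(),xs.max())
            # centre line between face and end, intersect at z=140
            pts=[]
            for Y in np.arange(-150,-30,10):
                # sample mask across bar at world Y
                w=[X for X in np.arange(535,600,.5) if m[tuple(np.round(proj(s,(X,Y,140))).astype(int)[::-1])]]
                if w: pts.append((Y,np.mean(w),max(w)-min(w)))
            pts=np.array(pts)
            if len(pts)>3: print(np.polyfit(pts[:,0],pts[:,1],1),"x at -95:",np.polyval(np.polyfit(pts[:,0],pts[:,1],1),-95),pts[:,2])
            ex=[Y for Y in np.arange(-190,0,1.) if m[tuple(np.round(proj(s,(566-.075*(Y+95),Y,140))).astype(int)[::-1])]]
            if ex: print("Y range",min(ex),max(ex))
E
```

```text
time: 6.57
tool_pos: [524.6, -345.2, 257.9]
tcp_rot: [179.3, 0.5, 86.5]
ft_force: [0.4, -0.9, 1.6]
finger_gap: 11.3
grip_force: 41.2
top bar_end 0.91 [ 569.3 -162.1  140.1]
top bar 0.61 2385 147 331
[-8.39160839e-02  5.59069639e+02] x at -95: 567.0416666666665 [10.5 14.5 13.  14.5 14.5 13.  15.  12.5 15.  13.  12.5 13. ]
Y range -161.0 -1.0
top bar 0.57 551 250 275
scene bar_end 0.65 [ 575.4 -163.2  140. ]
scene holder_face 0.78 [562.3 -20.3 141.1]
scene bar 0.62 1253 263 342
[-7.70979021e-02  5.58634033e+02] x at -95: 565.9583333333331 [12.  13.  13.  13.  14.  17.  13.5 13.5 11.5 12.5 13.  14. ]
Y range -166.0 -1.0
```

```bash
python3 -m handwheel '[[-1,3.12,0.37,0,0,0,0],[-1,3.12,0.37,0,0,0,0],[-1,3.12,0.37,0,0,0,0],[-1,3.12,0.37,0,0,0,0],[-1,3.12,0.37,0,0,0,0],[-1,3.12,0.37,0,0,0,0],[-1,3.12,0.37,0,0,0,0],[-1,3.12,0.37,0,0,0,0],[-1,0,0,0,0,0,-0.0705],[-1,0,0,0,0,0,-0.0705],[-1,0,0,0,0,0,0],[-1,0,0,0,0,0,0]]'
python3 - <<'E'
from h import *
st=sense();print(st["tool_pos"],st["tcp_rot"])
s=snapshot("wrist"); save(s,"w4.png",z=1.4)
for q in("stop_mid","bar_end","holder_face"):
    for r in place_of(s,q)[:2]: print(q,round(r["conf"],2),np.round(r["location"],1),np.round(proj(s,r["location"])))
print([np.round(proj(s,p)) for p in((567.3,-105,140),(565.7,-85,140),(561.3,-30,140))])
E
```

```text
time: 7.97
tool_pos: [565.9, -95.3, 245.4]
tcp_rot: [-179.9, -0.0, 94.5]
ft_force: [1.5, 0.1, 0.3]
finger_gap: 11.2
grip_force: 41.2
[565.93599203 -95.34264364 245.41954142] [-1.79918684e+02 -2.36808863e-02  9.44775005e+01]
stop_mid 0.89 [ 446.6 -278.2   26. ] [179. 311.]
stop_mid 0.87 [563.7 -91.7 227. ] [279. 267.]
bar_end 0.55 [407.8 -16.3  40.1] [128.  94.]
[array([283., 228.]), array([283., 203.]), array([283., 129.])]
```

View pics/w4.png

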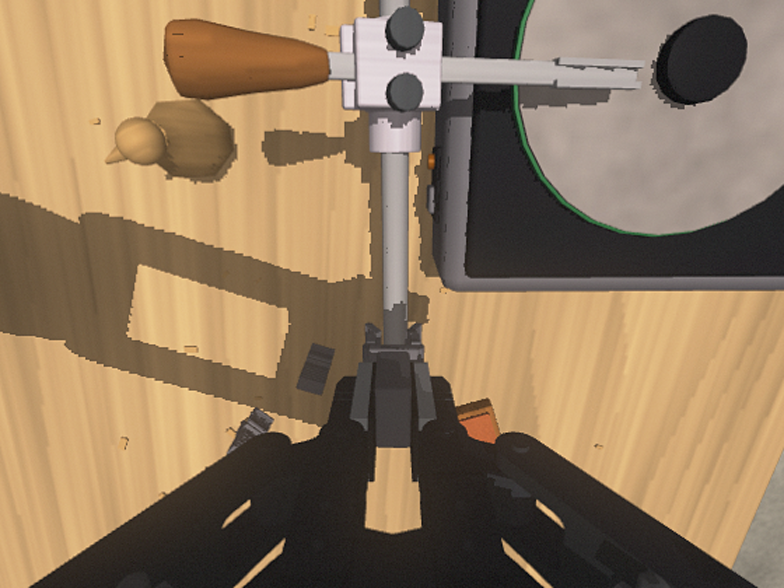

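Bar (x≈396 in the view) and the stop's lips (370–424) are in line, and the holder face shows at (395,152), about Y=-15. Descending.

```bash
python3 -m handwheel '[[-1,0,0,1.5,0,0,0],[-1,0,0,1.5,0,0,0],[-1,0,0,1.2,0,0,0],[-1,0,0,0.7,0,0,0],[-1,0,0,0.5,0,0,0],[-1,0,0,0,0,0,0],[-1,0,0,0,0,0,0]]'
python3 -m handwheel '[[-1,0,0,0.3,0,0,0],[-1,0,0,0,0,0,0]]'
python3 -m handwheel '[[-1,0,0,0.3,0,0,0],[-1,0,0,0,0,0,0]]'
```

```text
time: 8.75
tool_pos: [566.3, -95.6, 192.5]
tcp_rot: [-180.0, 0.0, 94.6]
ft_force: [0.0, 0.4, -0.4]
finger_gap: 11.3
grip_force: 41.2
time: 8.92
tool_pos: [566.6, -95.6, 189.7]
tcp_rot: [179.9, 0.0, 94.6]
ft_force: [-0.1, 0.2, -1.7]
finger_gap: 10.9
grip_force: 41.2
time: 9.08
tool_pos: [566.3, -95.5, 186.1]
tcp_rot: [-180.0, 0.0, 94.6]
ft_force: [-0.2, -0.8, -0.9]
finger_gap: 11.1
grip_force: 41.2
```

```bash
for i in 1; do python3 -m handwheel '[[-1,0,0,0.2,0,0,0],[-1,0,0,0,0,0,0]]' | grep -E "tool_pos|ft"
python3 -m handwheel '[[-1,0,0,0.2,0,0,0],[-1,0,0,0,0,0,0]]' | grep -E "tool_pos|ft"
python3 -m handwheel '[[-1,0,0,0.2,0,0,0],[-1,0,0,0,0,0,0]]'| grep -E "tool_pos|ft"; done
```

```text
tool_pos: [566.7, -95.5, 184.4]
ft_force: [1.4, 0.2, 0.6]
tool_pos: [566.8, -95.6, 182.6]
ft_force: [2.2, 0.5, 2.8]
tool_pos: [566.8, -95.6, 180.6]
ft_force: [2.8, 0.5, 3.7]
```

```bash
python3 -m handwheel '[[-1,0,0.1,0.2,0,0,0],[-1,0,0,0,0,0,0]]' | grep -E "tool_pos|ft"
python3 -m handwheel '[[-1,0,0,0.2,0,0,0],[-1,0,0,0,0,0,0]]' | grep -E "tool_pos|ft"
```

```text
tool_pos: [567.1, -95.6, 178.3]
ft_force: [-0.8, -0.9, 5.7]
tool_pos: [567.1, -95.6, 176.5]
ft_force: [-1.6, -0.3, 6.4]
```

```bash
python3 -m handwheel '[[-1,0,-0.03,0.2,0,0,0],[-1,0,0,0,0,0,0]]' | grep -E "tool_pos|ft"
python3 -m handwheel '[[-1,0,0,0.15,0,0,0],[-1,0,0,0,0,0,0]]' | grep -E "tool_pos|ft"
```

```text
tool_pos: [567.1, -95.7, 174.8]
ft_force: [-0.6, -0.7, 7.6]
tool_pos: [567.2, -95.7, 173.6]
ft_force: [-0.9, -0.8, 8.3]
```

```bash
python3 -m handwheel '[[-1,0,0,0.2,0,0,0],[-1,0,0,0,0,0,0]]' | grep -E "tool_pos|ft"
```

```text
tool_pos: [567.2, -95.7, 171.7]
ft_force: [-1.5, 0.2, 9.5]
```

```bash
python3 -m handwheel '[[-1,0,0,0.15,0,0,0],[-1,0,0,0,0,0,0]]' | grep -E "tool_pos|ft"
```

```text
tool_pos: [567.2, -95.7, 170.4]
ft_force: [-2.1, 0.1, 11.2]
```

```bash
python3 -m handwheel '[[-1,0,-0.03,0.1,0,0,0],[-1,0,0,0,0,0,0]]' | grep -E "tool_pos|ft"
```

```text
tool_pos: [567.2, -95.8, 169.8]
ft_force: [-1.9, -0.2, 11.1]
```

```bash
python3 -m handwheel '[[-1,0,0,0.1,0,0,0],[-1,0,0,0,0,0,0]]' | grep -E "tool_pos|ft"
```

```text
tool_pos: [567.2, -95.8, 168.8]
ft_force: [-2.4, 0.2, 12.9]
```

```bash
python3 -m handwheel '[[-1,0,0,0.1,0,0,0],[-1,0,0,0,0,0,0]]' | grep -E "tool_pos|ft"
```

```text
tool_pos: [567.2, -95.9, 167.9]
ft_force: [-2.9, -0.2, 12.6]
```

```bash
python3 -m handwheel '[[-1,0,0,0.1,0,0,0],[-1,0,0,0,0,0,0]]' | grep -E "tool_pos|ft"
```

```text
tool_pos: [567.0, -95.8, 166.2]
ft_force: [-0.8, -0.3, 6.7]
```

The push dropped from 12.6 to 6.7 N, so it has snapped home. Easing off.

```bash
python3 -m handwheel '[[-1,0,0,-0.3,0,0,0],[-1,0,0,-0.2,0,0,0],[-1,0,0,0,0,0,0]]' | grep -E "tool_pos|ft|time"
```

```text
time: 11.5
tool_pos: [567.0, -95.7, 170.9]
ft_force: [1.8, -1.3, 2.8]
```

```bash
python3 -m handwheel '[[-1,0,0,-0.1,0,0,0],[-1,0,0,0,0,0,0]]' | grep -E "tool_pos|ft|time"
```

```text
time: 11.67
tool_pos: [566.9, -95.6, 171.5]
ft_force: [3.0, -0.5, 3.0]
```

```bash
python3 -m handwheel '[[-1,0,0.05,-0.2,0,0,0],[-1,0,0,0,0,0,0]]' | grep -E "tool_pos|ft|time"
python3 -m handwheel '[[-1,0,0,0,0,0,0]]' | grep -E "tool_pos|ft|time"
```

```text
time: 11.83
tool_pos: [567.0, -95.4, 173.2]
ft_force: [1.8, -0.4, 2.7]
time: 11.92
tool_pos: [567.0, -95.4, 173.0]
ft_force: [1.6, -0.5, 1.6]
```

```bash
python3 -m handwheel '[[-1,0.3,0,0,0,0,0],[-1,0.5,0,0,0,0,0],[-1,0.5,0,0,0,0,0],[-1,0.5,0,0,0,0,0],[-1,0.5,0,0,0,0,0]]' | grep -E "tool_pos|ft|time"
python3 -m handwheel '[[-1,0.5,0,0,0,0,0],[-1,0.5,0,0,0,0,0],[-1,0.5,0,0,0,0,0],[-1,0.5,0,0,0,0,0],[-1,0.2,0,0,0,0,0],[-1,0,0,0,0,0,0]]' | grep -E "tool_pos|ft|time"
python3 - <<'E'
from h import *
s=snapshot("wrist"); save(s,"w5.png",(180,60,400,330),2.2)
for q in("holder_face","stop_mid"):
    for r in place_of(s,q)[:1]: print(q,round(r["conf"],2),np.round(r["location"],1),np.round(proj(s,r["location"])))
s=snapshot("top")
for q in("holder_face","holder"):
    for r in place_of(s,q)[:1]: print(q,round(r["conf"],2),np.round(r["location"],1))
E
```

```text
time: 12.33
tool_pos: [565.0, -71.8, 173.1]
ft_force: [0.6, -1.3, 1.7]
time: 12.83
tool_pos: [563.3, -49.7, 173.1]
ft_force: [-0.7, 1.9, 2.0]
holder_face 0.82 [559.3 -17.7 136.4] [280. 203.]
stop_mid 0.94 [559.7 -46.7 154.3] [276. 267.]
holder_face 0.18 [408.4 -20.7  38.7]
holder 0.72 [557.6  19.5 137.8]
```

View pics/w5.png

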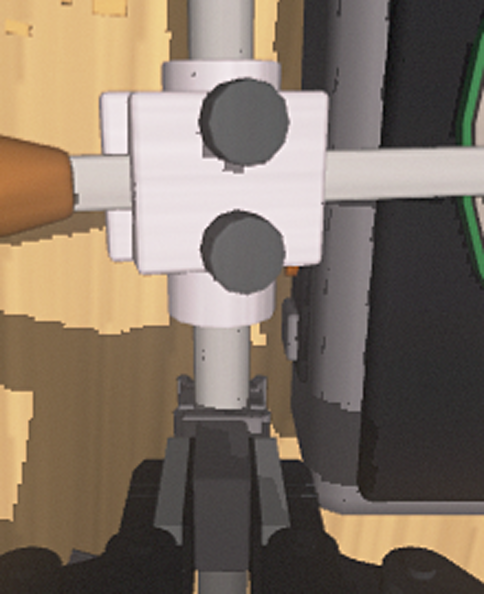

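The stop sits on the bar (crop (220,420)) with a gap of roughly 20 mm to the sleeve's end face (crop y≈325).

```bash
python3 -m handwheel '[[-1,0.3,0,0,0,0,0],[-1,0.4,0,0,0,0,0],[-1,0.3,0,0,0,0,0],[-1,0.1,0,0,0,0,0],[-1,0.1,0,0,0,0,0]]' | grep -E "tool_pos|ft|time"
python3 -m handwheel '[[-1,0.1,0,0,0,0,0],[-1,0.1,0,0,0,0,0]]' | grep -E "tool_pos|ft|time"
python3 -m handwheel '[[-1,0.1,0,0,0,0,0],[-1,0.1,0,0,0,0,0]]' | grep -E "tool_pos|ft|time"
```

```text
time: 13.55
tool_pos: [562.4, -38.4, 173.2]
ft_force: [-4.0, -1.8, 2.6]
time: 13.72
tool_pos: [562.2, -36.6, 173.2]
ft_force: [-3.1, -1.6, 1.2]
time: 13.88
tool_pos: [562.1, -34.6, 173.2]
ft_force: [-4.2, -2.4, 1.5]
```

```bash
python3 -m handwheel '[[-1,0.1,-0.08,0,0,0,0],[-1,0.1,0,0,0,0,0]]' | grep -E "tool_pos|ft|time"
python3 -m handwheel '[[-1,0.1,0,0,0,0,0],[-1,0.1,0,0,0,0,0]]' | grep -E "tool_pos|ft|time"
python3 - <<'E'
from h import *
s=snapshot("wrist"); save(s,"w6.png",(180,130,400,330),2.5)
E
```

```text
time: 14.05
tool_pos: [561.7, -32.6, 173.3]
ft_force: [-0.1, -0.8, -0.6]
time: 14.22
tool_pos: [561.6, -30.6, 173.3]
ft_force: [1.1, -1.0, -0.7]
```

View pics/w6.png

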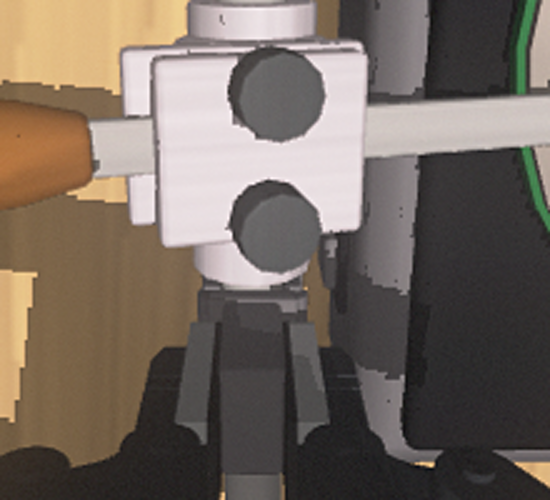

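The stop's front is now only a millimetre or two from the sleeve (crop y≈290). Feeling for contact in 0.5 mm steps.

```bash
python3 -m handwheel '[[-1,0.05,0,0,0,0,0],[-1,0,0,0,0,0,0]]' | grep -E "tool_pos|ft|time"
```

```text
time: 14.43
tool_pos: [561.5, -30.0, 173.4]
ft_force: [1.9, 0.2, -2.9]
```

```bash
python3 -m handwheel '[[-1,0.05,0,0,0,0,0],[-1,0,0,0,0,0,0]]' | grep -E "tool_pos|ft|time"
```

```text
time: 14.6
tool_pos: [561.4, -29.6, 173.4]
ft_force: [2.7, 0.6, -2.0]
```

```bash
python3 -m handwheel '[[-1,0.05,0,0,0,0,0],[-1,0,0,0,0,0,0]]' | grep -E "tool_pos|ft|time"
```

```text
time: 14.77
tool_pos: [561.3, -29.1, 173.4]
ft_force: [3.7, -1.2, -3.4]
```

```bash
python3 -m handwheel '[[-1,0,0.06,0.1,0,0,0],[-1,0,0,0,0,0,0]]' | grep -E "tool_pos|ft|time"
```

```text
time: 14.93
tool_pos: [561.5, -29.1, 172.4]
ft_force: [-0.5, 0.7, 2.5]
```

```bash
python3 -m handwheel '[[-1,0.05,0,0,0,0,0],[-1,0,0,0,0,0,0]]' | grep -E "tool_pos|ft|time"
```

```text
time: 15.1
tool_pos: [561.5, -28.8, 172.5]
ft_force: [-0.7, -1.4, 2.5]
```

```bash
python3 -m handwheel '[[-1,0.05,0,0,0,0,0],[-1,0,0,0,0,0,0]]' | grep -E "tool_pos|ft|time"
```

```text
time: 15.27
tool_pos: [561.5, -28.2, 172.4]
ft_force: [-0.3, -1.3, 1.6]
```

```bash
python3 -m handwheel '[[-1,0.05,0,0,0,0,0],[-1,0,0,0,0,0,0]]' | grep -E "tool_pos|ft|time"
```

```text
time: 15.43
tool_pos: [561.4, -27.7, 172.3]
ft_force: [-1.4, -1.5, 2.5]
```

```bash
python3 -m handwheel '[[-1,0.05,0,0,0,0,0],[-1,0,0,0,0,0,0]]' | grep -E "tool_pos|ft|time"
```

```text
time: 15.6
tool_pos: [561.4, -27.6, 172.3]
ft_force: [-1.3, -3.7, 2.4]
```

```bash
python3 -m handwheel '[[-1,0.03,0,0,0,0,0],[-1,0,0,0,0,0,0]]' | grep -E "tool_pos|ft|time"
```

```text
time: 15.77
tool_pos: [561.4, -27.6, 172.3]
ft_force: [-1.8, -5.6, 2.0]
```

Contact confirmed: the force rises to 5.6 N with no motion. Easing off slightly and letting go.

```bash
python3 -m handwheel '[[-1,-0.04,0,0,0,0,0],[-1,0,0,0,0,0,0]]' | grep -E "tool_pos|ft|time"
python3 -m handwheel '[[-0.2,0,0,0,0,0,0],[-0.2,0,0,0,0,0,0],[-0.2,0,0,0,0,0,0],[-0.2,0,0,0,0,0,0],[-0.2,0,0,0,0,0,0],[-0.2,0,0,0,0,0,0]]'
```

```text
time: 15.93
tool_pos: [561.4, -27.6, 172.3]
ft_force: [-2.5, -4.9, 2.0]
time: 16.43
tool_pos: [561.5, -27.1, 172.2]
tcp_rot: [180.0, -0.0, 94.6]
ft_force: [-0.1, -0.3, 0.6]
finger_gap: 34.4
grip_force: 0.0
```

Now up, then away from the holder so that the view is clear.

```bash
python3 -m handwheel '[[-0.2,0,0,-0.5,0,0,0],[-0.2,0,0,-1.5,0,0,0],[-0.2,0,0,-2.5,0,0,0],[-0.2,0,0,-3,0,0,0],[-0.2,-2,0,-3,0,0,0],[-0.2,-4,0,0,0,0,0],[-0.2,-4,0,0,0,0,0],[-0.2,-3,0,0,0,0,0],[-0.2,0,0,0,0,0,0],[-0.2,0,0,0,0,0,0]]'
python3 - <<'E'
from h import *
s=snapshot("wrist"); save(s,"w7.png",(180,60,400,240),3.2)
for c in("wrist","scene","top"):
    if c!="wrist": s=snapshot(c)
    for q in("holder_face","holder","stop_mid","stop_bore","bar_end"):
        for r in place_of(s,q)[:5]:
            if r["location"][2]>90: print(c,q,round(r["conf"],2),np.round(r["location"],1))
E
```

```text
time: 17.27
tool_pos: [571.7, -158.6, 277.5]
tcp_rot: [180.0, -0.0, 94.4]
ft_force: [0.5, 0.7, -0.6]
finger_gap: 33.8
grip_force: 0.0
wrist holder_face 0.67 [557.6 -16.2 136.8]
wrist stop_mid 0.83 [559.9 -24.3 155.4]
wrist stop_bore 0.73 [558.5 -27.1 137.2]
wrist stop_bore 0.22 [559.1 -22.7 156. ]
wrist bar_end 0.65 [ 573.4 -161.3  137.7]
scene holder_face 0.87 [562.4 -19.5 140.2]
scene holder 0.63 [556.3  18.6 140.7]
scene stop_mid 0.47 [561.8 -25.4 157.4]
scene stop_bore 0.69 [559.8 -28.9 139.4]
scene bar_end 0.64 [559.5 -28.7 140.1]
scene bar_end 0.61 [ 576.5 -163.7  137.7]
scene bar_end 0.21 [560.2 -25.1 157.7]
top holder_face 0.7 [563.4 -14.4 137.4]
top holder 0.76 [558.   17.8 137.4]
top stop_mid 0.49 [558.  -28.9 152.5]
top bar_end 0.56 [ 567.9 -160.3  141.8]
```

View pics/w7.png

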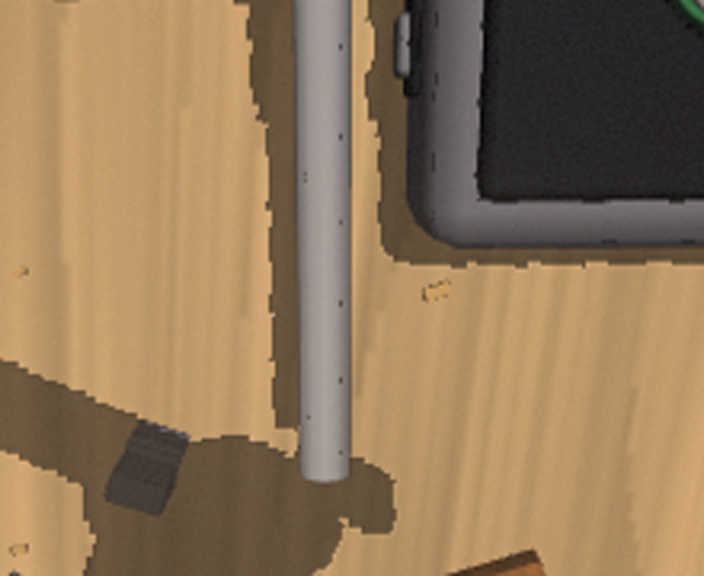

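The crop was aimed too low: it shows only the bar's free end, undisturbed, at (325,475). I've used all my picture views, so I'll check the stop–sleeve joint by brightness along the bar.

```bash
python3 - <<'E'
from h import *
s=snapshot("wrist"); g=s["image"].mean(2)
for off in (-6,0,6):
  print(off,[(Y,int(cv2.getRectSubPix(g.astype(np.float32),(1,1),tuple(map(float,proj(s,(559-.08*Y+off,Y,140+np.sqrt(49-off*off))))))[0,0])) for Y in range(-56,2,2)])
m=[k for k in trace(s,"stop_mid") if k["pixels"][:120].sum()>50]
for k in m: ys,xs=np.nonzero(k["pixels"]); print(k["conf"],xs.min(),xs.max(),ys.min(),ys.max(),len(xs))
for k in trace(s,"holder")[:2]: ys,xs=np.nonzero(k["pixels"]); print("holder",k["conf"],xs.min(),xs.max(),ys.min(),ys.max())
print(proj(s,(559.9,-16,140)),proj(s,(559.9,-16,153)))
E
```

```text
-6 [(-56, 121), (-54, 120), (-52, 120), (-50, 120), (-48, 121), (-46, 121), (-44, 84), (-42, 72), (-40, 72), (-38, 66), (-36, 40), (-34, 38), (-32, 69), (-30, 118), (-28, 118), (-26, 119), (-24, 117), (-22, 119), (-20, 120), (-18, 120), (-16, 122), (-14, 120), (-12, 121), (-10, 122), (-8, 106), (-6, 182), (-4, 182), (-2, 182), (0, 182)]
0 [(-56, 158), (-54, 157), (-52, 157), (-50, 157), (-48, 157), (-46, 155), (-44, 110), (-42, 80), (-40, 78), (-38, 72), (-36, 38), (-34, 38), (-32, 72), (-30, 121), (-28, 122), (-26, 121), (-24, 121), (-22, 120), (-20, 122), (-18, 121), (-16, 121), (-14, 121), (-12, 121), (-10, 122), (-8, 119), (-6, 203), (-4, 203), (-2, 203), (0, 203)]
6 [(-56, 121), (-54, 123), (-52, 125), (-50, 126), (-48, 128), (-46, 131), (-44, 130), (-42, 130), (-40, 117), (-38, 46), (-36, 50), (-34, 110), (-32, 91), (-30, 91), (-28, 101), (-26, 101), (-24, 101), (-22, 98), (-20, 82), (-18, 81), (-16, 70), (-14, 85), (-12, 88), (-10, 91), (-8, 121), (-6, 176), (-4, 176), (-2, 175), (0, 175)]
0.58 263 297 2 54 1486
holder 0.76 263 298 0 16
holder 0.24 262 559 0 212
[281.08027876  18.08816074] [281.11292355  13.29759204]
```

```bash
python3 -c "from bench import hand_in; print(hand_in())"
```

```text
the job is handed in; nothing more can be done
None
```

The farthest grey stop is snapped onto the bar, tab up, and slid to the holder until I felt contact (about 5.6 N, holder still). I let go, left the birds and strop alone, and handed in at about 17 s; the final contact was judged by force, as the joint was hidden from the wrist camera.

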